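# Touch-read the tag of the right parts bin

## Robot

A 7-joint arm with a two-finger parallel gripper is mounted at the origin on the work surface. World frame = base frame: x ahead of the robot, y to its left, z up, the work surface at z = 0. Lengths are in m, angles in rad, forces in N, time in s.
With the tool pointing down it reaches from about 0.4 to 0.875 m from the base axis. Payload 4.4 kg.
Tool frame: the origin (TCP) lies on the centre line of the jaws, within the pads' length; the fingertips stand 17 mm ahead of it and the grasp point (between the pads) lies 2 mm behind it; z points along the fingers, y is the line along which they close (so a half turn about z gives the same grasp; the last joint's range is limited). The gripper opens to 85 mm and grips with 20 to 120 N. Pads are 22 mm wide; open, the fingers measure 114 mm over their backs; the gripper's body (76 mm by 85 mm) begins 54 mm behind the grasp point. The pads swing forward as they close: fully open they stand 13 mm farther back than shut.
Start: joints at [-1.358, 0.628, 0.038, 1.517, -0.027, 0.996, -0.02], TCP at [0.179, 0.625, 0.248] pointing down, gripper open.
Joint ranges: [-3.06, 3.06], [-0.37, 2.12], [-1.25, 1.32], [0.18, 2.47], [-1.1, 4.24], [0.23, 1.98], [-2.94, 2.94]. Speed limits (rad/s): [2.57, 2.57, 3.14, 3.14, 3.14, 3.14, 3.14].

## Interface

Orientations are given as a unit quaternion [w, x, y, z].
In Python, from plant import bot, eyes gives the robot as it stands. The module is installed in compiled form; this text tells all that it offers.
- The arm moves only by the tool send_rows, never from a script. Its argument "increments" is a list that holds one entry, the list of rows, each a list of 5 numbers: the closure, from -1 (fully open) to 1 (shut), then the shift along the tool's x, y, z in cm, then the turn about the tool's z in rad. In form: [[[grip, dx, dy, dz, spin], ...]]. A call has 1 to 20 rows; each row shifts and turns the commanded pose from where the row before left it, along the tool's axes as they then stand; what a row does not reach is not made up. A row lasts 1/10 s, in which the tool goes at most 50 mm and 8.59 degrees, less where a joint would pass 70% of its speed; a pose out of reach is approached as far as the arm can. A call is refused whole if a number of a shift passes 5 or a number of a turn 0.15, either way. A call with a gripper value outside its range is refused whole. The fingers move at their own pace and stop on an object; "newtons" is the grip in N (left out, the last holds). Time passes only in rows, so rows that do not move let the fingers close. It gives the time, the measured TCP pose, the force, the opening and the grip force at its end, in the units of the state.
- bot.state(): the state, without advancing time (a new reading comes with each control period).
- eyes.grab_frame(name): name is "side" or "top" or "wrist"; returns (picture, depth): 420x560x3 uint8, red, green, blue; 420x560 float32, m along the optical axis (not along the pixel's ray), 0 where there is no reading.
- eyes.camera_info(name): a dict with "camera_matrix" (3x3 intrinsics, pixels), "R" (3x3) and "t" (3): a world point X has camera coordinates R X + t. Camera axes: x right, y down, z forward; pixel columns grow to the right and rows downward; lengths in m; the calibration is good to about 2 mm. A picture is of the moment at which its call begins: read the wrist's pose just before it. camera_info takes no time and is no camera call; for the wrist camera it gives the pose at the moment of the call.
- bot.hand_in(): hands the job in; it is judged then, once.
The state is a dict: "time_s": time; "joint_positions": joint angles; "joint_velocities": joint speeds; "joint_efforts": joint torques, N m; "position": TCP position; "eef_rot": TCP orientation; "ft_force": force on the tool from outside, world axes, zero at the start; "torque": the same for the moment, N m; "finger_gap": finger opening in m; "finger_force": force on a finger pad.
Only numpy, scipy, OpenCV 4.12 (cv2) and the standard library are available. Lean on these libraries where they do the work, as an engineer would, in place of code of your own. Each camera call takes 0.05 s, during which the arm holds its last target. There are 200 camera calls.

## Task

Take the yellow reader wand out of its cradle and read the tag of the bin that holds the middle-size sleeves: point the wand square at the tag, press its sprung nose lightly onto the red spot and hold it still there for two seconds. Do not touch the other two tags or press hard, and leave the carton, tape roll and stray sleeve where they are. Then lay the wand back in its cradle the way it lay before, and let go.

Things in the scene. Friction and masses are not known exactly. Their poses are not given: they have to be found in the camera images.
- reader: Yellow reader wand, square part 150 x 30 x 30 mm, 0.17 kg; grip it at the dark rubber middle (50 mm). Origin: centre of the square part's underside; x along the wand to the nose, z up (axis 15 mm above the origin). In front a black collar and a round-ended metal nose, 18 mm across, that slides in up to 8 mm against a spring (gives at 1.6 N, fully in at 4.8 N).
- reader_tip (a point): Tip of the wand's nose when not pressed: 105 mm ahead of the reader's origin, on the wand's axis; fixed to the wand (it does not move back with the nose).
- cradle: Fixed black cradle; the wand lies level in it. Base plate 150 x 85 x 6 mm; two U saddles 14 mm thick, at x +50 and -50 mm, floors 25 mm high, cheeks 40 mm apart rising to 48 mm; open between the saddles for the fingers. Origin: centre of the underside; x to the wand's nose end. The wand's place: centred, underside 25 mm above the table.
- tag_mid: Tag holder on the bin of the middle-size sleeves: grey plate 72 (y) x 56 mm (x, pointing up the slope). Origin: centre of its front face; z points out of it, to the robot and 40 degrees above level. On it a tag, 60 x 46 mm: white paper, black bars, red 16 mm spot on the z axis. The tag's face stands 6 to 18 mm in front of the origin, different each time, not measured: find it by touch.
- tag_small: Tag holder on the bin of the smallest sleeves: grey plate 72 (y) x 56 mm (x, pointing up the slope). Origin: centre of its front face; z points out of it, to the robot and 40 degrees above level. On it a tag, 60 x 46 mm: white paper, black bars, red 16 mm spot on the z axis. The tag's face stands 6 to 18 mm in front of the origin, different each time, not measured: find it by touch.
- tag_large: Tag holder on the bin of the largest sleeves: grey plate 72 (y) x 56 mm (x, pointing up the slope). Origin: centre of its front face; z points out of it, to the robot and 40 degrees above level. On it a tag, 60 x 46 mm: white paper, black bars, red 16 mm spot on the z axis. The tag's face stands 6 to 18 mm in front of the origin, different each time, not measured: find it by touch.
- bin_mid: Fixed blue hopper bin with the middle-size bright metal sleeves (32 mm across, 42 mm tall, standing inside). 112 mm wide, 142 deep, rim 75 mm high. Origin: centre of its underside, 50 mm above the table; x away from the robot. Its tag holder's origin is at x -80 mm, z 42 mm; nothing of the bin projects in front of the tag's plane.
- bin_small: Fixed blue hopper bin with the smallest bright metal sleeves (22 mm across, 42 mm tall, standing inside). 112 mm wide, 142 deep, rim 75 mm high. Origin: centre of its underside, 50 mm above the table; x away from the robot. Its tag holder's origin is at x -80 mm, z 42 mm; nothing of the bin projects in front of the tag's plane.
- bin_large: Fixed blue hopper bin with the largest bright metal sleeves (46 mm across, 42 mm tall, standing inside). 112 mm wide, 142 deep, rim 75 mm high. Origin: centre of its underside, 50 mm above the table; x away from the robot. Its tag holder's origin is at x -80 mm, z 42 mm; nothing of the bin projects in front of the tag's plane.
- carton: Loose cardboard carton with a paper band, 110 x 90 x 70 mm, origin at the centre of its underside. Leave alone.
- tape: Loose amber roll of packing tape lying flat, 90 mm across, 45 mm high, origin at the centre of its underside. Leave alone.
- stray_sleeve: Loose metal sleeve standing on the table, 46 mm across, 42 mm high, origin at the centre of its underside. Leave alone.
There are look-alikes about, which are no part of the job. Of the things like the reader, leave any that is green or white; of the rest the larger one is meant.

How it is judged:
By the outcome, as a careful person would: the job done as asked, in the order asked, and still so for the second after the job is handed in, with the robot touching nothing.
It also fails if it takes over 58 s, if anything falls off the work surface, if the arm or the gripper's body presses on something with over 40 N, if the wrist force passes 120 N, or if a joint passes its speed limit or range.

## Working session

There is one attempt and no reset: what is moved stays moved. The work goes in short steps, Python scripts to look and compute and a tool call to move; the robot and the scene stay as the last step left them, time stands still between calls to the robot, and variables do not carry over. Pictures are saved under pics/ and viewed, at most 10 in all, crops included, and the job is handed in when it is done.

Besides the shell and the picture viewer there is one more tool, called after "Call:" as a command line: name --argument value ..., lists and objects as JSON in quotes. send_rows: Moves the arm, as the interface text tells. Its arguments: {"type":"object","properties":{"increments":{"type":"array"},"newtons":{"type":"number"}},"required":["increments"]}

```bash
mkdir -p pics
python3 - <<'E'
from plant import bot, eyes
import cv2,numpy as np
s=bot.state();print(s)
for n in("top","side"):
    p,d=eyes.grab_frame(n);cv2.imwrite(f"pics/{n}0.png",p[:,:,::-1]);np.savez(f"{n}0.npz",p=p,d=d,**eyes.camera_info(n))
    i=eyes.camera_info(n);print(n,i['camera_matrix'].tolist(),(-i['R'].T@i['t']).round(3),i['R'].round(3).tolist())
E
```

```text
{'time_s': 0.0, 'joint_positions': array([-1.3577691 ,  0.62935118,  0.03850013,  1.5183938 , -0.0269914 ,
        0.99628101, -0.01999128]), 'joint_velocities': array([ 0.00082982, -0.00049882,  0.00071639,  0.00191388,  0.00149653,
       -0.00158874, -0.00086098]), 'joint_efforts': array([ 9.41134167e-04, -5.63410270e+01,  1.22655474e+00, -1.93446726e+01,
        1.09814518e-02,  1.02713640e-02,  2.88815734e-06]), 'position': array([0.17873996, 0.62431661, 0.2473786 ]), 'eef_rot': array([-9.95439072e-05,  1.38979337e-01,  9.90294819e-01, -9.51774583e-04]), 'ft_force': array([-0.40266159, -0.16802523,  0.06920223]), 'torque': array([ 0.02700898, -0.01886266, -0.04101734]), 'finger_force': 0.0, 'finger_gap': 0.08527273556055652}
top [[509.01485571408546, 0.0, 273.73880920015455], [0.0, 509.01485571408546, 198.8684463653186], [0.0, 0.0, 1.0]] [0.342 0.1   1.295] [[0.027, -1.0, 0.009], [-0.993, -0.028, -0.112], [0.112, -0.006, -0.994]]
side [[440.2860050828134, 0.0, 281.24312056684244], [0.0, 440.2860050828134, 213.34493733358806], [0.0, 0.0, 1.0]] [ 0.308 -0.917  0.698] [[0.985, -0.175, 0.006], [-0.084, -0.5, -0.862], [0.154, 0.848, -0.507]]
```

View pics/top0.png

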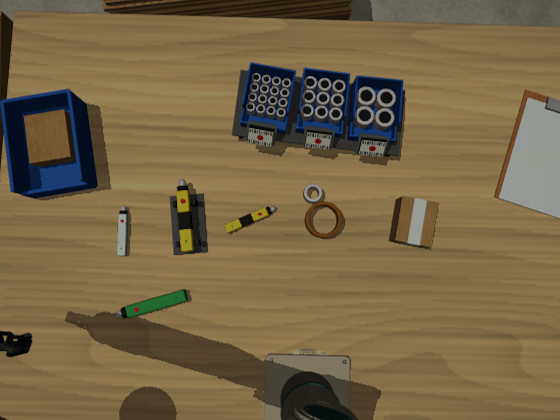

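View pics/side0.png

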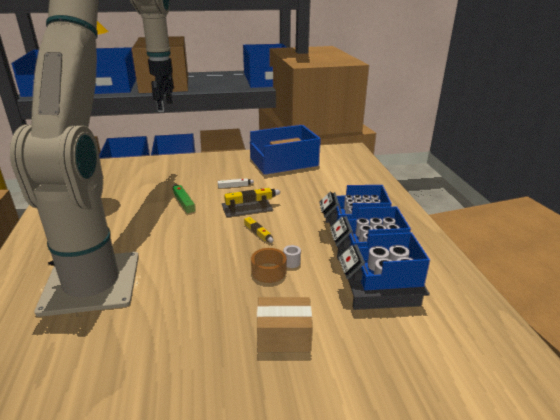

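Possible readers in the top view:
- yellow wand in the cradle at (185,215)
- small yellow wand at (250,219)
- green wand at (155,303)
- white wand at (123,231)

I choose the one in the cradle, the larger yellow. The mid bin looks like the centre one at (323,97), with its tag spot at (319,141).

The moves only allow spin about vertical, so I'll have to pitch the wand within the grip. Measuring now.

```bash
cat > h.py <<'E'
import numpy as np,cv2
def load(n): return dict(np.load(n))
def ray(c,uv):
    K,R,t=c['camera_matrix'],c['R'],c['t']
    d=R.T@np.linalg.inv(K)@np.array([uv[0],uv[1],1.]); return -R.T@t,d
def onz(c,uv,z): o,d=ray(c,uv); return o+d*(z-o[2])/d[2]
def dep(c,uv):
    o,d=ray(c,uv);u,v=int(round(uv[0])),int(round(uv[1]))
    w=c['d'][v-1:v+2,u-1:u+2];w=w[w>0]; return o+d*np.median(w) if w.size else None
def tri(c1,u1,c2,u2):
    o1,d1=ray(c1,u1);o2,d2=ray(c2,u2);d1/=np.linalg.norm(d1);d2/=np.linalg.norm(d2)
    s=np.linalg.lstsq(np.c_[d1,-d2],o2-o1,rcond=None)[0];a,b=o1+s[0]*d1,o2+s[1]*d2
    return (a+b)/2,np.linalg.norm(a-b)
def mask(p,kind):
    h,s,v=[x.astype(int) for x in cv2.split(cv2.cvtColor(p,cv2.COLOR_RGB2HSV))]
    if kind=='red': m=((h<8)|(h>170))&(s>150)&(v>80)
    if kind=='yellow': m=(h>20)&(h<34)&(s>150)&(v>90)
    return m.astype(np.uint8)
def blobs(m,a=4):
    n,l,st,ce=cv2.connectedComponentsWithStats(m,connectivity=8)
    return [(st[i,4],ce[i]) for i in range(1,n) if st[i,4]>=a]
E
python3 - <<'E'
from h import *
for n in('top','side'):
    c=load(n+'0.npz')
    for k in('red','yellow'):
        for a,ce in blobs(mask(c['p'],k)):
            p=dep(c,ce);print(n,k,a,ce.round(1),None if p is None else p.round(4))
c=load('top0.npz');im=c['p'][:,:,::-1]
t=cv2.resize(im[60:160,230:410],None,fx=4,fy=4,interpolation=cv2.INTER_CUBIC)
w=cv2.resize(im[170:260,105:285],None,fx=4,fy=4,interpolation=cv2.INTER_CUBIC)
cv2.imwrite('pics/crop.png',cv2.resize(np.vstack([t,w]),None,fx=.78,fy=.78))
E
```

```text
top red 20 [259.8 137.4] [0.6237 0.1306 0.1011]
top red 20 [317.8 141. ] [ 0.6193 -0.0084  0.0994]
top red 19 [371.9 148.4] [ 0.6054 -0.1388  0.0976]
top red 13 [182.4 200.6] [0.4711 0.3163 0.0555]
top red 5 [259.2 213.6] [0.4471 0.1282 0.0241]
top red 5 [121.8 220.6] [0.4202 0.4711 0.0209]
top red 15 [135.9 309.5] [0.2042 0.421  0.0309]
top yellow 229 [182.2 200.7] [0.4709 0.3166 0.0555]
top yellow 132 [259.1 213.7] [0.4469 0.1285 0.0241]
top yellow 144 [232.3 225.4] [0.4157 0.1943 0.025 ]
top yellow 257 [185.5 239.7] [0.376  0.304  0.0568]
side red 5 [337.8 227.8] [ 0.6195 -0.0093  0.0986]
side red 11 [347.5 258.6] [ 0.6043 -0.1396  0.098 ]
side yellow 85 [100.1  28.3] [0.0334 0.5204 0.511 ]
side yellow 6 [  0.2 186.3] None
side yellow 162 [263.  193.5] [0.4702 0.3016 0.048 ]
side yellow 196 [233.5 197.2] [0.3764 0.2884 0.0501]
side yellow 95 [248.9 221.4] [0.4118 0.1868 0.0201]
side yellow 115 [262.3 232.9] [0.442  0.1184 0.0206]
```

View pics/crop.png

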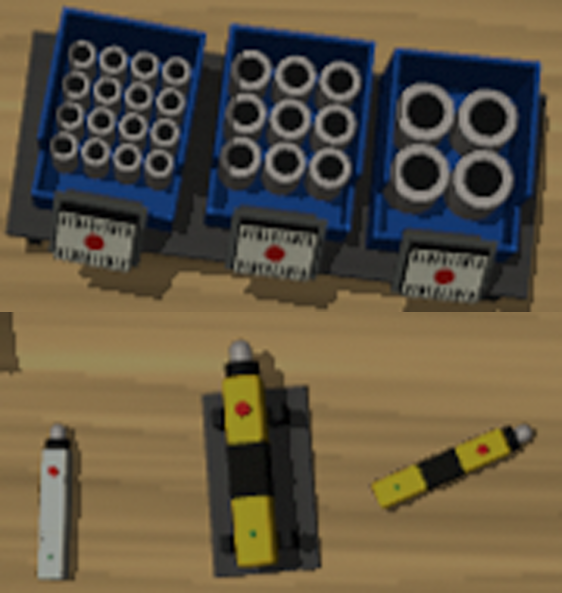

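The crop confirms it. The centre bin has a 3x3 grid of middle-size sleeves, between 4x4 small and 2x2 large. The large yellow wand lies in the cradle with its nose pointing away from the robot. Next I'll measure the wand's yaw, the mid tag's normal and the small bin's left rim, which I want as the tilting edge.

```bash
cat >> h.py <<'E'
def cloud(c):
    K,R,t=c['camera_matrix'],c['R'],c['t'];v,u=np.mgrid[:420,:560];d=c['d']
    P=np.stack([(u-K[0,2])/K[0,0]*d,(v-K[1,2])/K[1,1]*d,d],-1)-t
    P=P@R; P[d<=0]=np.nan; return P
def rect(xy):
    (cx,cy),(w,h),a=cv2.minAreaRect((xy*1000).astype(np.float32)); return cx,cy,w,h,a
E
python3 - <<'E'
from h import *
c=load('top0.npz');P=cloud(c);X,Y,Z=P[...,0],P[...,1],P[...,2]
s=load('side0.npz');Q=cloud(s)
m=(abs(Z-.055)<.006)&(abs(X-.43)<.1)&(abs(Y-.31)<.05)
w=P[m];print('wand top',m.sum(),rect(w[:,:2]),np.median(w[:,2]))
q=w[:,:2]-w[:,:2].mean(0);print('pca yaw',np.degrees(np.arctan(np.divide(*np.linalg.svd(q)[2][0][::-1]))))
for nm,y0 in(('s',.13),('m',-.008),('l',-.139)):
    r=P[(abs(Z-.125)<.004)&(X>.6)&(X<.86)&(abs(Y-y0+.0)<.075)];print('rim',nm,len(r),np.round(rect(r[:,:2]),1))
# tags: white pixels
for n,CC,PP in(('top',c,P),('side',s,Q)):
    hsv=cv2.cvtColor(CC['p'],cv2.COLOR_RGB2HSV)
    for nm,sp in(('s',(.6237,.1306,.101)),('m',(.619,-.0085,.0995)),('l',(.605,-.139,.098))):
        near=np.linalg.norm(PP-np.array(sp),axis=-1)<.028
        pts=PP[near]
        if len(pts)<20: continue
        ce=np.median(pts,0)
        for _ in range(4):
            U,S,V=np.linalg.svd(pts-pts.mean(0));nn=V[2]*np.sign(V[2,2]);r=(pts-pts.mean(0))@nn;k=abs(r)<max(.002,2*r.std()); pts=pts[k]
        print(n,nm,len(pts),pts.mean(0).round(4),'elev',np.degrees(np.arcsin(nn[2])).round(1),'yaw',np.degrees(np.arctan2(-nn[1],-nn[0])).round(1),'std',r.std().round(4))
E
```

```text
wand top 831 (436.8205261230469, 310.2466125488281, 173.54580688476562, 54.24443817138672, 5.720048904418945) 0.05480999822337412
pca yaw 7.405749441795992
rim s 222 [715.9 117.1 111.9 159.7  80.9]
rim m 315 [736.3  -3.5 144.  110.1  86.4]
rim l 344 [ 699.8 -130.7  141.1  159.4   86. ]
top s 288 [0.625  0.1301 0.1018] elev 40.1 yaw -8.4 std 0.0015
top m 292 [ 0.6211 -0.0088  0.0993] elev 39.5 yaw -5.7 std 0.0017
top l 282 [ 0.6066 -0.1391  0.0993] elev 39.2 yaw -4.5 std 0.0015
side s 110 [0.6247 0.1299 0.1005] elev 40.6 yaw -8.8 std 0.0009
side m 160 [ 0.6207 -0.0088  0.0976] elev 40.4 yaw -5.3 std 0.0009
side l 229 [ 0.6058 -0.1391  0.0976] elev 40.1 yaw -4.2 std 0.0009
```

Call:
send_rows --increments '[[[-1, 0, 0, 0, -0.136], [-1, 0, 0, 0, -0.136], [-1, 0, 0, 0, -0.136], [-1, -1.6, -2.86, 0.8, 0], [-1, -1.6, -2.86, 0.8, 0], [-1, -1.6, -2.86, 0.8, 0], [-1, -1.6, -2.86, 0.8, 0], [-1, -1.6, -2.86, 0.8, 0], [-1, -1.6, -2.86, 0.8, 0], [-1, -1.6, -2.86, 0.8, 0], [-1, -1.6, -2.86, 0.8, 0], [-1, -1.6, -2.86, 0.8, 0], [-1, -1.6, -2.86, 0.8, 0], [-1, -1.6, -2.86, 0.8, 0], [-1, -1.6, -2.86, 0.8, 0], [-1, 0, 0, 0, 0]]]' --newtons 30

```text
time_s: 1.7
position: [0.416, 0.3037, 0.151]
eef_rot: [-0.0, -0.061, 0.998, -0.002]
ft_force: [0.1, -0.4, 0.9]
finger_gap: 0.0853
finger_force: 0.0
```

```bash
cat >> h.py <<'E'
def move(s,tgt,head_x):
    """tool-axis shift (cm) and spin to reach tgt with tool x heading head_x (deg); shift valid AFTER the spin"""
    from scipy.spatial.transform import Rotation as Ro
    w,x,y,z=s['eef_rot'];M=Ro.from_quat([x,y,z,w]).as_matrix()
    h=np.degrees(np.arctan2(M[1,0],M[0,0]));dh=(head_x-h+180)%360-180
    N=Ro.from_euler('z',dh,degrees=True).as_matrix()@M
    print('t',s['time_s'],'pos',s['position'].round(4),'head',h.round(2),'tilt',np.degrees(np.arccos(-M[2,2])).round(2),'F',s['ft_force'].round(2),'gap',round(s['finger_gap'],4),round(s['finger_force'],1))
    print('spin rad',np.round(-np.radians(dh),4),'shift cm',(N.T@(np.array(tgt)-s['position'])*100).round(2), 'now-axes',(M.T@(np.array(tgt)-s['position'])*100).round(2))
E
python3 - <<'E'
from h import *
from plant import bot,eyes
s=bot.state();move(s,[.4136,.3092,.041],187.4)
i=eyes.camera_info('wrist');p,d=eyes.grab_frame('wrist');cv2.imwrite('pics/w1.png',p[:,:,::-1]);np.savez('w1.npz',p=p,d=d,**i)
c=load('w1.npz');P=cloud(c)
m=(abs(P[...,2]-.055)<.004)&(abs(P[...,1]-.31)<.04)&(abs(P[...,0]-.43)<.1)
w=P[m];print(rect(w[:,:2]),len(w),np.median(w[:,2]))
for a,ce in blobs(mask(p,'yellow'),30): print(a,ce,dep(c,ce))
E
```

```text
t 1.7 pos [0.416  0.3037 0.151 ] head -173.06 tilt 0.27 F [ 0.06 -0.41  0.91] gap 0.0853 0.0
spin rad -0.008 shift cm [ 0.15  0.63 11.  ] now-axes [ 0.16  0.63 11.  ]
(428.99688720703125, 312.7268981933594, 161.12379455566406, 30.443910598754883, 7.290717124938965) 9101 0.05432480749821399
3871 [287.28390597 164.19245673] [0.37325895 0.30533082 0.0555104 ]
1865 [137.44932976 191.59356568] [0.41291966 0.19873634 0.02215092]
1333 [ 48.21980495 221.46736684] [0.44425576 0.13183528 0.02415627]
2322 [287.01119724 297.11154177] [0.46742    0.31753023 0.05653362]
```

View pics/w1.png

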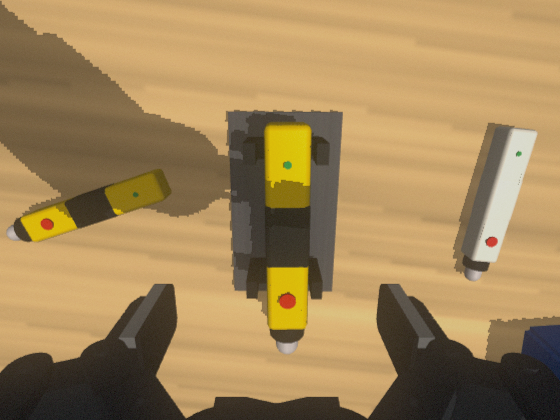

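The wrist view shows the wand centred at (288,225), between the open fingers, with its tail at (288,130) and nose at (288,345). Descending to grip it about 10 mm behind centre.

Call:
send_rows --increments '[[[-1, 0.17, 0.36, 1, -0.008], [-1, 0.18, 0.37, 2, 0], [-1, 0, 0, 2, 0], [-1, 0, 0, 2, 0], [-1, 0, 0, 2, 0], [-1, 0, 0, 1.5, 0], [-1, 0, 0, 0.5, 0], [-1, 0, 0, 0, 0], [1, 0, 0, 0, 0], [1, 0, 0, 0, 0], [1, 0, 0, 0, 0], [1, 0, 0, 0, 0], [1, 0, 0, 0, 0], [1, 0, 0, 0, 0], [1, 0, 0, 0, 0], [1, 0, 0, 0, 0], [1, 0, 0, 0, 0]]]' --newtons 20

```text
time_s: 3.45
position: [0.4096, 0.3133, 0.043]
eef_rot: [-0.0, -0.067, 0.998, -0.002]
ft_force: [0.5, -6.1, 6.8]
finger_gap: 0.0299
finger_force: 20.4
```

Run:
```python
from h import *
from plant import bot
s=bot.state();move(s,[.697,.224,.16],261.4)
print(s['joint_positions'].round(2))
```

```text
t 3.45 pos [0.4096 0.3133 0.043 ] head -172.29 tilt 0.2 F [ 0.47 -6.08  6.77] gap 0.0299 20.4
spin rad -1.2862 shift cm [  4.54 -29.79 -11.59] now-axes [-27.28 -12.74 -11.67]
[-0.67  0.77 -0.05  2.03  0.12  0.34  0.88]
```

Call:
send_rows --increments '[[[1, 0, -0.3, -0.5, 0], [1, 0, 0, -2, 0], [1, 0, 0, -3, 0], [1, 0, 0, -3, 0], [1, 0, 0, -3, 0], [1, 0, 0, -1, -0.125], [1, 0, 0, 0, -0.129], [1, 0, 0, 0, -0.129], [1, 0, 0, 0, -0.129], [1, 0, 0, 0, -0.129], [1, 0, 0, 0, -0.129], [1, 0, 0, 0, -0.129], [1, 0, 0, 0, -0.129], [1, 0, 0, 0, -0.129], [1, 0, 0, 0, -0.129], [1, 0, 0, 0, 0], [1, 0, 0, 0, 0]]]'

```text
time_s: 5.15
position: [0.4094, 0.313, 0.1674]
eef_rot: [0.0, -0.652, 0.758, 0.0]
ft_force: [0.4, -0.3, -1.0]
finger_gap: 0.0299
finger_force: 20.2
```

Run:
```python
from h import *
from plant import bot
s=bot.state();move(s,[.697,.224,.165],261.4)
print(s['joint_positions'].round(2))
```

```text
t 5.15 pos [0.4094 0.313  0.1674] head -98.64 tilt 0.01 F [ 0.38 -0.35 -1.04] gap 0.0299 20.2
spin rad -0.0007 shift cm [  4.5  -29.76   0.24] now-axes [  4.48 -29.77   0.24]
[-0.39  0.59 -0.47  1.96  0.41  0.68  1.87]
```

Call:
send_rows --increments '[[[1, 0.5, -3.3, 0, 0], [1, 0.5, -3.3, 0, 0], [1, 0.5, -3.3, 0, 0], [1, 0.5, -3.3, 0, 0], [1, 0.5, -3.3, 0, 0], [1, 0.5, -3.3, 0, 0], [1, 0.5, -3.3, 0, 0], [1, 0.5, -3.3, 0, 0], [1, 0.5, -3.3, 0.2, 0], [1, 0, 0, 0, 0], [1, 0, 0, 0, 0], [1, 0, 0, 0, 0]]]'

```text
time_s: 6.35
position: [0.6952, 0.226, 0.1652]
eef_rot: [-0.0, -0.653, 0.757, 0.001]
ft_force: [1.1, -0.6, -1.2]
finger_gap: 0.0295
finger_force: 20.7
```

Run:
```python
from h import *
from plant import bot,eyes
s=bot.state();move(s,[.697,.224,.165],261.4)
print(s['joint_positions'].round(2))
for n in('side','top'):
    i=eyes.camera_info(n);p,d=eyes.grab_frame(n);np.savez(n+'1.npz',p=p,d=d,**i)
    if n=='side':cv2.imwrite('pics/side1.png',cv2.resize(p[60:300,200:480,::-1],None,fx=2.5,fy=2.5))
    c=load(n+'1.npz')
    for a,ce in blobs(mask(p,'yellow'),20): 
        q=dep(c,ce);print(n,a,ce.round(1),None if q is None else q.round(4))
```

```text
t 6.35 pos [0.6952 0.226  0.1652] head -98.42 tilt 0.09 F [ 1.08 -0.65 -1.23] gap 0.0295 20.7
spin rad 0.0031 shift cm [ 0.17 -0.2   0.01] now-axes [ 0.17 -0.2   0.01]
[-0.11  0.87 -0.48  1.32  0.42  1.05  2.34]
side 865 [80.8 24.4] [-0.012  0.498  0.525]
side 37 [341.3 153.8] [0.7094 0.2783 0.1761]
side 173 [343.4 170.7] [0.6818 0.1653 0.1736]
side 93 [248.9 221.6] [0.4114 0.1833 0.0218]
side 119 [262.2 232.9] [0.4417 0.1195 0.0197]
top 226 [190.   92.9] [0.703  0.289  0.1793]
top 131 [259.  213.8] [0.4467 0.1286 0.0243]
top 147 [232.4 225.4] [0.4158 0.1943 0.022 ]
```

View pics/side1.png

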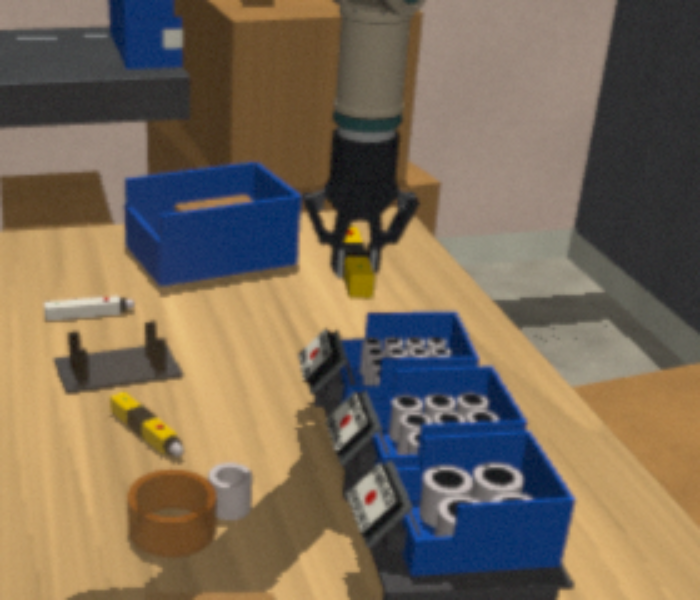

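The wand is held level with its tail facing the camera, at about (360,270) in the crop and just left of the small bin. Checking the rim position before tilting.

Run:
```python
from h import *
n=np.array([.15,.989])
for f in('top0','side0'):
    P=cloud(load(f+'.npz'));m=(P[...,0]>.66)&(P[...,0]<.73)&(P[...,1]>.13)&(P[...,1]<.22)&(P[...,2]>.06)
    w=P[m];k=w[:,:2]@n
    for lo in np.arange(.262,.30,.003):
        z=w[(k>=lo)&(k<lo+.003),2]
        if len(z):print(f,round(lo,3),len(z),np.percentile(z,[50,95]).round(3),end=' | ')
    print()
```

```text
top0 0.262 29 [0.095 0.1  ] | top0 0.265 27 [0.095 0.1  ] | top0 0.268 22 [0.094 0.098] | top0 0.271 6 [0.075 0.092] | top0 0.274 75 [0.091 0.125] | top0 0.277 34 [0.1   0.128] | 
side0 0.262 1 [0.094 0.094] | side0 0.265 6 [0.095 0.107] | side0 0.268 22 [0.094 0.116] | side0 0.271 66 [0.102 0.124] | side0 0.274 78 [0.097 0.121] | side0 0.277 20 [0.099 0.119] | side0 0.28 1 [0.104 0.104] |
```

Call:
send_rows --increments '[[[1, 0, 0, 1, 0], [1, 0, 0, 1, 0], [1, 0, 0, 0.4, 0], [1, 0, 0, 0.4, 0], [1, 0, 0, 0.4, 0], [1, 0, 0, 0.4, 0], [1, 0, 0, 0.4, 0]]]' --newtons 20

```text
time_s: 7.15
position: [0.6966, 0.2268, 0.1257]
eef_rot: [0.001, -0.653, 0.757, 0.001]
ft_force: [-1.8, 5.0, 3.5]
finger_gap: 0.0294
finger_force: 22.4
```

Call:
send_rows --increments '[[[1, 0, 0, 0.4, 0], [1, 0, 0, 0.4, 0], [1, 0, 0, 0.4, 0], [1, 0, 0, 0.4, 0], [1, 0, 0, 0.3, 0], [1, 0, 0, 0, 0]]]'

```text
time_s: 7.75
position: [0.6967, 0.2238, 0.1055]
eef_rot: [-0.001, -0.653, 0.757, -0.0]
ft_force: [-0.6, 1.6, 0.3]
finger_gap: 0.0296
finger_force: 25.1
```

```bash
cat > tilt.py <<'E'
import sys
from h import *
from plant import bot,eyes
s=bot.state();move(s,s['position'],187.4)
tag=sys.argv[1]
i=eyes.camera_info('side');p,d=eyes.grab_frame('side');np.savez(f'side{tag}.npz',p=p,d=d,**i)
if len(sys.argv)>2:
    u0,v0=map(int,sys.argv[2].split(','));cv2.imwrite(f'pics/side{tag}.png',cv2.resize(p[v0:v0+160,u0:u0+200,::-1],None,fx=3.5,fy=3.5))
c=load(f'side{tag}.npz');P=cloud(c);m=mask(p,'yellow').astype(bool)&(np.linalg.norm(P-s['position'],axis=-1)<.12)&(abs(P[...,2]-s['position'][2])<.11)
w=P[m];print(len(w),w.mean(0).round(4))
for a,ce in blobs(m.astype(np.uint8),12):
    q=dep(c,ce);print(a,ce.round(1),None if q is None else q.round(4))
U,S,V=np.linalg.svd(w-w.mean(0));d=V[0]*np.sign(V[0,0]);print('axis',d.round(3),'pitch',np.degrees(np.arcsin(d[2])).round(1),'head',np.degrees(np.arctan2(d[1],d[0])).round(1))
E
python3 tilt.py 2 280,80
```

```text
t 7.75 pos [0.6967 0.2238 0.1055] head -98.49 tilt 0.08 F [-0.6   1.57  0.34] gap 0.0296 25.1
spin rad 1.2935 shift cm [0. 0. 0.] now-axes [0. 0. 0.]
151 [0.6899 0.1863 0.1292]
134 [343.5 179.8] [0.6869 0.173  0.1408]
14 [339.2 192.8] [0.7053 0.2555 0.0542]
axis [ 0.098  0.67  -0.735] pitch -47.3 head 81.7
```

View pics/side2.png

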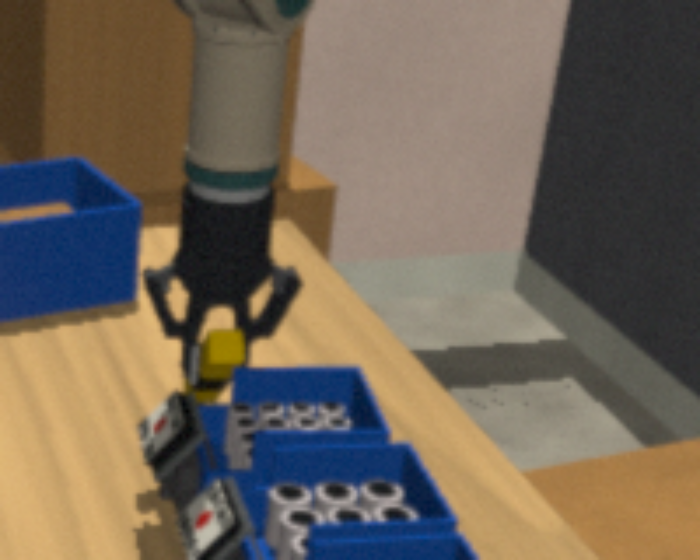

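The tail is visibly up, roughly 40° nose down. I'll firm the grip, lift clear and turn to the tag heading to measure.

Call:
send_rows --increments '[[[1, 0, 0, -1.5, 0], [1, 0, 0, -3, 0], [1, 0, 0, -3, 0], [1, 0, 0, -3, 0], [1, 0, 0, -3, 0.138], [1, 0, 0, 0, 0.138], [1, 0, 0, 0, 0.138], [1, 0, 0, 0, 0.138], [1, 0, 0, 0, 0.138], [1, 0, 0, 0, 0.138], [1, 0, 0, 0, 0.138], [1, 0, 0, 0, 0.138], [1, 0, 0, 0, 0.138], [1, 0, 0, 0, 0.138], [1, 0, 0, 0, 0.138], [1, 0, 0, 0, 0], [1, 0, 0, 0, 0]]]' --newtons 45

```text
time_s: 9.5
position: [0.6967, 0.2242, 0.2417]
eef_rot: [0.0, 0.046, 0.999, -0.0]
ft_force: [-0.4, 0.1, -1.3]
finger_gap: 0.0293
finger_force: 49.0
```

```bash
python3 tilt.py 3
python3 - <<'E'
from h import *
from plant import bot
move(bot.state(),[.484,.004,.213],174.5)
E
```

```text
t 9.5 pos [0.6967 0.2242 0.2417] head 174.73 tilt 0.05 F [-0.39  0.06 -1.32] gap 0.0293 49.0
spin rad -0.2212 shift cm [0. 0. 0.] now-axes [0. 0. 0.]
379 [0.6989 0.2102 0.2376]
205 [334.5 133. ] [0.6624 0.2114 0.2693]
174 [359.8 154.5] [0.7407 0.2054 0.2018]
axis [ 0.752 -0.099 -0.652] pitch -40.7 head -7.5
t 9.55 pos [0.6967 0.2244 0.2416] head 174.71 tilt 0.02 F [ 0.67  1.07 -1.59] gap 0.0296 49.0
spin rad 0.0037 shift cm [ 19.06 -23.98   2.86] now-axes [ 19.14 -23.9    2.86]
```

Pitch is 40.7° nose down, very close to the tag's 40°. Moving to the pre-touch pose.

Call:
send_rows --increments '[[[1, 2.4, -3, 0, 0.004], [1, 2.4, -3, 0, 0], [1, 2.4, -3, 0, 0], [1, 2.4, -3, 0, 0], [1, 2.4, -3, 0.7, 0], [1, 2.4, -3, 0.7, 0], [1, 2.4, -3, 0.7, 0], [1, 2.3, -2.9, 0.7, 0], [1, 0, 0, 0, 0], [1, 0, 0, 0, 0], [1, 0, 0, 0, 0]]]'

```text
time_s: 10.65
position: [0.4845, 0.0067, 0.2139]
eef_rot: [0.001, 0.048, 0.999, 0.0]
ft_force: [-0.3, 0.6, -1.4]
finger_gap: 0.0295
finger_force: 48.9
```

```bash
python3 tilt.py 4 220,120
python3 - <<'E'
from h import *
from plant import bot,eyes
s=bot.state();move(s,[.484,.004,.213],174.5)
p,d=eyes.grab_frame('top');np.savez('top4.npz',p=p,d=d,**eyes.camera_info('top'))
c=load('top4.npz')
for k in('yellow','red'):
  for a,ce in blobs(mask(p,k),8):
    q=dep(c,ce);print(k,a,ce.round(1),None if q is None else q.round(4))
cv2.imwrite('pics/top4.png',cv2.resize(p[100:220,230:400,::-1],None,fx=4,fy=4))
E
```

```text
t 10.65 pos [0.4845 0.0067 0.2139] head 174.45 tilt 0.14 F [-0.29  0.61 -1.36] gap 0.0295 48.9
spin rad -0.2261 shift cm [0. 0. 0.] now-axes [0. 0. 0.]
559 [ 0.4893 -0.0069  0.2103]
291 [272.1 180.9] [ 0.4513 -0.0065  0.2438]
268 [304.6 204.5] [ 0.529  -0.0151  0.1783]
axis [ 0.758 -0.092 -0.646] pitch -40.3 head -6.9
t 10.7 pos [0.4844 0.0069 0.2137] head 174.46 tilt 0.12 F [-0.18  0.32 -1.16] gap 0.0294 48.9
spin rad -0.0006 shift cm [ 0.01 -0.29  0.07] now-axes [ 0.01 -0.29  0.07]
yellow 155 [312.6 208.7] [0.441  0.014  0.2573]
yellow 132 [259.1 213.7] [0.4469 0.1285 0.0238]
yellow 147 [232.3 225.4] [0.4157 0.1944 0.0237]
red 21 [259.9 137.3] [0.6238 0.1304 0.1017]
red 17 [372.1 148.3] [ 0.605  -0.1387  0.1007]
red 15 [135.9 309.5] [0.2045 0.4202 0.0339]
```

View pics/side4.png

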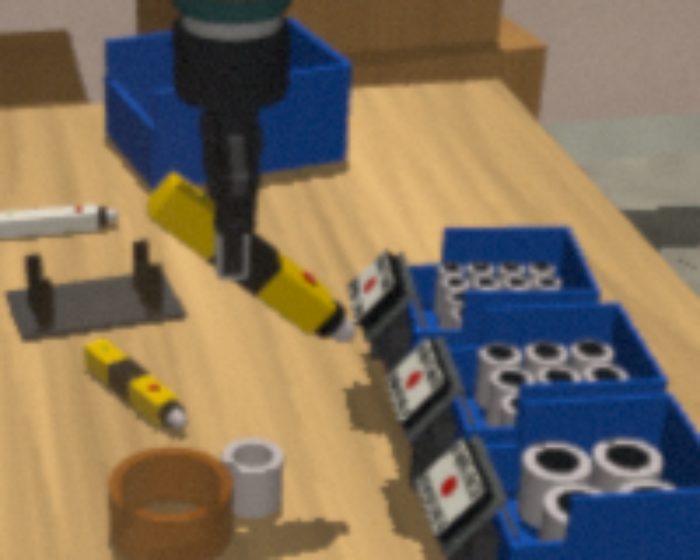

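View pics/top4.png

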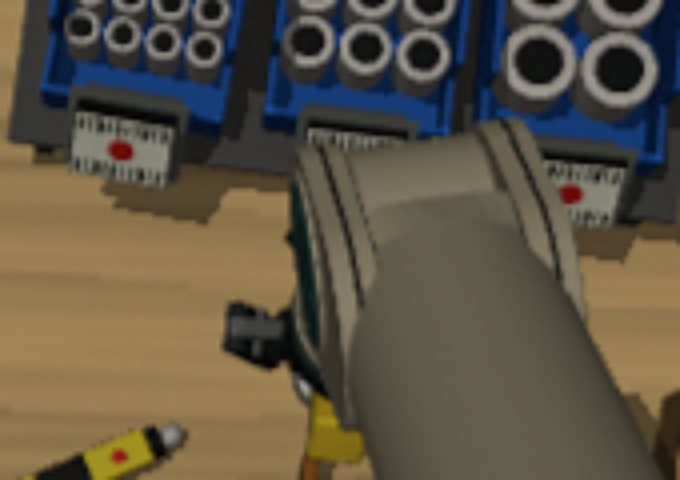

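In the side crop the nose tip is at (347,330) and the mid spot at (415,380). In full-frame pixels that is (319.1,214.3) and (338.6,228.6). Computing the tip and the offset to the spot's axis.

Run:
```python
from h import *
c=load('side4.npz');p=c['p'];s=np.array([.4844,.0068,.2138])
h=np.radians(-5.55);hd=np.array([np.cos(h),np.sin(h),0]);nl=np.array([-np.sin(h),np.cos(h),0])
o,d=ray(c,(319.1,214.3));k=((s-o)@nl)/(d@nl);tip=o+k*d;print('tip (pixel/plane)',tip.round(4),'dist',np.linalg.norm(tip-s).round(4))
# metal tip pixels: low-saturation within box
P=cloud(c);b=(slice(206,222),slice(308,328));hsv=cv2.cvtColor(p,cv2.COLOR_RGB2HSV)[b];Pb=P[b]
m=(hsv[...,1]<70)&(hsv[...,2]>110)&(np.linalg.norm(Pb-tip,axis=-1)<.03)
v,u=np.nonzero(m);print(len(u),u.min()+308,u.max()+308,v.min()+206,v.max()+206,Pb[m].mean(0).round(4))
spot=np.array([.6194,-.0088,.099]);e=np.radians(40);D=np.array([np.cos(e)*hd[0],np.cos(e)*hd[1],-np.sin(e)])
up=np.array([np.sin(e)*hd[0],np.sin(e)*hd[1],np.cos(e)])
for t in(tip,): 
    r=spot-t;print('to spot: along',(r@D*1000).round(1),'lateral left',(r@nl*1000).round(1),'up-slope',(r@up*1000).round(1))
q=c['R']@spot+c['t'];q=c['camera_matrix']@q;print('spot px',(q/q[2])[:2])
```

```text
tip (pixel/plane) [ 0.5704 -0.0016  0.1388] dist 0.1144
23 315 320 211 217 [ 0.566  -0.009   0.1434]
to spot: along 63.5 lateral left -2.5 up-slope 1.3
spot px [337.71684722 227.56446107]
```

Call:
send_rows --increments '[[[1, -0.77, -0.25, 0.57, 0], [1, -0.77, 0, 0.64, 0], [1, -0.77, 0, 0.64, 0], [1, -0.77, 0, 0.64, 0], [1, -0.77, 0, 0.64, 0], [1, -0.3, 0, 0.25, 0], [1, 0, 0, 0, 0], [1, 0, 0, 0, 0], [1, 0, 0, 0, 0], [1, 0, 0, 0, 0]]]'

```text
time_s: 11.75
position: [0.524, -0.0007, 0.1798]
eef_rot: [0.0, 0.049, 0.999, 0.0]
ft_force: [0.2, 0.2, -1.2]
finger_gap: 0.0293
finger_force: 48.9
```

```bash
cat > f.py <<'E'
from h import *
from plant import bot,eyes
import sys
s=bot.state();h=np.radians(-5.55);e=np.radians(40);D=np.array([np.cos(e)*np.cos(h),np.cos(e)*np.sin(h),-np.sin(e)])
print(s['time_s'],s['position'].round(4),'along',(s['position']@D*1000).round(1),'F',s['ft_force'].round(2),'F.D',(s['ft_force']@D).round(2),'joint v',abs(s['joint_velocities']).max().round(3))
if len(sys.argv)>1:
    p,d=eyes.grab_frame('side');np.savez(f'side{sys.argv[1]}.npz',p=p,d=d,**eyes.camera_info('side'))
    cv2.imwrite(f'pics/side{sys.argv[1]}.png',cv2.resize(p[150:270,260:400,::-1],None,fx=5,fy=5,interpolation=cv2.INTER_CUBIC))
E
python3 f.py 5
```

```text
11.75 [ 0.524  -0.0007  0.1798] along 284.0 F [ 0.17  0.22 -1.23] F.D 0.9 joint v 0.002
```

View pics/side5.png

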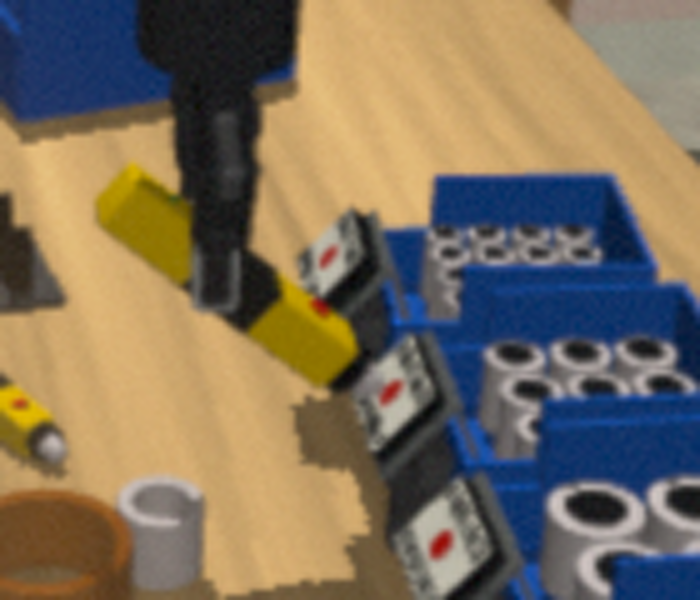

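Nose about 10 mm short and aimed at the mid spot at (392,392). Creeping in while watching the force.

Call:
send_rows --increments '[[[1, -0.15, 0, 0.13, 0], [1, -0.15, 0, 0.13, 0], [1, -0.15, 0, 0.13, 0], [1, -0.08, 0, 0.06, 0], [1, 0, 0, 0, 0], [1, 0, 0, 0, 0]]]'

```text
time_s: 12.4
position: [0.5293, -0.0013, 0.1749]
eef_rot: [-0.0, 0.049, 0.999, 0.0]
ft_force: [0.5, -0.6, -0.7]
finger_gap: 0.0295
finger_force: 48.9
```

```bash
python3 f.py
```

```text
12.4 [ 0.5293 -0.0013  0.1749] along 291.3 F [ 0.47 -0.63 -0.74] F.D 0.88 joint v 0.001
```

Call:
send_rows --increments '[[[1, -0.08, 0, 0.06, 0], [1, -0.08, 0, 0.07, 0], [1, 0, 0, 0, 0], [1, 0, 0, 0, 0]]]'

```text
time_s: 12.8
position: [0.5308, -0.0014, 0.1738]
eef_rot: [-0.0, 0.049, 0.999, -0.0]
ft_force: [-1.2, -0.1, 0.2]
finger_gap: 0.0289
finger_force: 49.0
```

```bash
python3 f.py
```

```text
12.8 [ 0.5308 -0.0014  0.1738] along 293.1 F [-1.17 -0.12  0.2 ] F.D -1.01 joint v 0.002
```

Call:
send_rows --increments '[[[1, -0.08, 0, 0.06, 0], [1, -0.08, 0, 0.07, 0], [1, 0, 0, 0, 0], [1, 0, 0, 0, 0]]]'

```text
time_s: 13.2
position: [0.5324, -0.0016, 0.1724]
eef_rot: [-0.0, 0.049, 0.999, -0.0]
ft_force: [-1.6, -0.2, 1.3]
finger_gap: 0.0296
finger_force: 49.1
```

```bash
python3 f.py 6
```

```text
13.2 [ 0.5324 -0.0016  0.1724] along 295.3 F [-1.63 -0.21  1.28] F.D -2.05 joint v 0.002
```

View pics/side6.png

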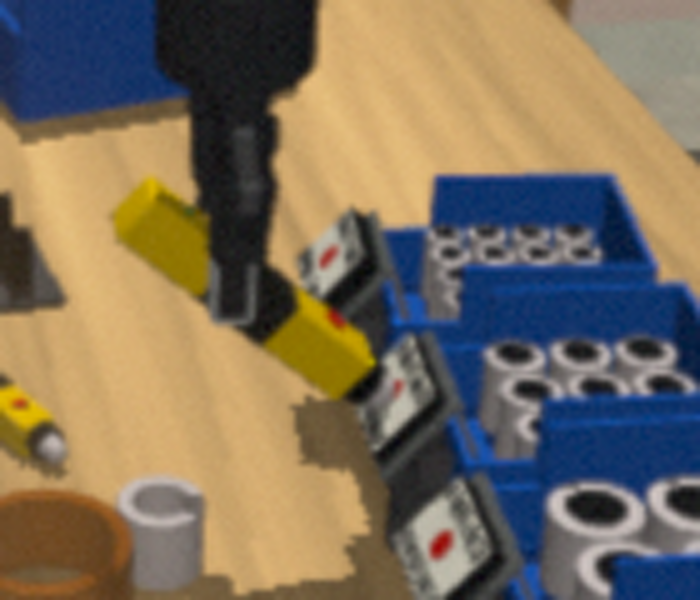

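The nose is on the tag but slightly low of centre, since the red still shows at (398,387) above it. The geometry agrees: about 2 mm up-slope and 1 mm left are needed. I'll back off, correct, and press again.

Call:
send_rows --increments '[[[1, 0.23, 0, -0.2, 0], [1, 0.23, 0, -0.19, 0], [1, -0.16, 0.13, -0.19, 0], [1, 0, 0, 0, 0], [1, -0.15, 0, 0.13, 0], [1, -0.15, 0, 0.13, 0], [1, -0.08, 0, 0.06, 0], [1, -0.08, 0, 0.07, 0], [1, 0, 0, 0, 0], [1, 0, 0, 0, 0], [1, 0, 0, 0, 0]]]'

```text
time_s: 14.35
position: [0.5342, -0.0004, 0.1743]
eef_rot: [-0.0, 0.049, 0.999, 0.0]
ft_force: [-1.1, 0.5, 1.4]
finger_gap: 0.0293
finger_force: 49.1
```

```bash
python3 f.py 7
python3 - <<'E'
from h import *
n=np.array([-.7625,.0734,.6428]);S=np.array([.6194,-.0088,.099]);nl=np.array([.0966,.995,0]);up=np.cross(n,nl)*1; up=up if up[2]>0 else -up
for f in('side5','side6','side7'):
    c=load(f+'.npz');p=c['p'].astype(int);m=(p[...,0]-np.maximum(p[...,1],p[...,2])>35);w=(p[...,0]-np.maximum(p[...,1],p[...,2]))
    pts=[];ww=[]
    for v,u in np.argwhere(m):
        if abs(u-338)<7 and abs(v-228)<7:
            o,d=ray(c,(u,v));q=o+d*(((S-o)@n)/(d@n))-S;pts.append([q@nl*1e3,q@up*1e3]);ww.append(w[v,u])
    print(f,len(pts),np.average(pts,axis=0,weights=ww).round(1) if pts else '')
E
```

```text
14.35 [ 5.342e-01 -4.000e-04  1.743e-01] along 295.3 F [-1.14  0.48  1.36] F.D -1.78 joint v 0.002
side5 17 [-1.3 -0.3]
side6 5 [-2.8  5.1]
side7 3 [-2.5  6.6]
```

Run:
```python
from h import *
from plant import bot,eyes
s=bot.state();i=eyes.camera_info('wrist');p,d=eyes.grab_frame('wrist');np.savez('w2.npz',p=p,d=d,**i);c=load('w2.npz');P=cloud(c)
w,x,y,z=s['eef_rot'];from scipy.spatial.transform import Rotation as Ro
M=Ro.from_quat([x,y,z,w]).as_matrix();L=(P-s['position'])@M   # tool coords
m=mask(p,'yellow').astype(bool)&(abs(L[...,1])<.04)&(abs(L[...,0])<.13)&(abs(L[...,2])<.11)
q=L[m];print(len(q))
for lo in np.arange(-.09,.07,.01):
    k=q[(q[:,0]>=lo)&(q[:,0]<lo+.01)]
    if len(k)>15:print(round(lo,2),len(k),'y',np.percentile(k[:,1]*1000,[1,50,99]).round(1),'z',np.median(k[:,2]).round(3))
g=(p.max(-1).astype(int)-p.min(-1)<40)&(p.max(-1)>120)
r=p.astype(int);rm=(r[...,0]-np.maximum(r[...,1],r[...,2])>50)&(mask(p,'red')>0)
for a,ce in blobs(rm.astype(np.uint8),6): 
    Q=dep(c,ce);print('red',a,ce.round(1),None if Q is None else Q.round(4))
```

```text
15049
-0.07 68 y [-12.6  -6.   13.2] z 0.038
-0.06 107 y [-12.7   4.5  13.6] z 0.03
-0.05 210 y [-12.8   0.   13.3] z 0.021
-0.04 112 y [-12.3   0.3  13. ] z 0.015
-0.01 100 y [-12.2   0.1  13.3] z -0.017
-0.0 670 y [-12.8   0.5  13.8] z -0.022
0.01 806 y [-12.9   0.7  13.9] z -0.03
0.02 1233 y [-12.9   0.4  13.9] z -0.04
0.03 2965 y [-13.7   0.6  14.6] z -0.048
0.04 5940 y [-14.    0.4  14.9] z -0.042
0.05 2828 y [-13.5   0.6  14.3] z -0.033
red 117 [441.7  71.8] [0.4466 0.1295 0.0234]
red 410 [483.2 343.4] [0.6235 0.1319 0.1007]
red 396 [ 88.9 350.6] [ 0.6049 -0.1373  0.0982]
red 117 [276.1 366.5] [ 0.5858 -0.0052  0.1495]
```

The wand is centred on the tool line and parallel to it, pitched about 40.5°. The tip is within about 1 mm of the spot axis, with about 2.7 N on the nose. Holding still.

Call:
send_rows --increments '[[[1, 0, 0, 0, 0], [1, 0, 0, 0, 0], [1, 0, 0, 0, 0], [1, 0, 0, 0, 0], [1, 0, 0, 0, 0], [1, 0, 0, 0, 0], [1, 0, 0, 0, 0], [1, 0, 0, 0, 0], [1, 0, 0, 0, 0], [1, 0, 0, 0, 0], [1, 0, 0, 0, 0], [1, 0, 0, 0, 0], [1, 0, 0, 0, 0], [1, 0, 0, 0, 0], [1, 0, 0, 0, 0], [1, 0, 0, 0, 0], [1, 0, 0, 0, 0], [1, 0, 0, 0, 0], [1, 0, 0, 0, 0], [1, 0, 0, 0, 0]]]'

```text
time_s: 16.45
position: [0.5343, -0.0005, 0.1743]
eef_rot: [-0.0, 0.049, 0.999, 0.0]
ft_force: [-1.7, 0.4, 1.7]
finger_gap: 0.0292
finger_force: 49.2
```

Call:
send_rows --increments '[[[1, 0, 0, 0, 0], [1, 0, 0, 0, 0], [1, 0, 0, 0, 0], [1, 0, 0, 0, 0], [1, 0, 0, 0, 0], [1, 0, 0, 0, 0], [1, 0, 0, 0, 0], [1, 0, 0, 0, 0]]]'

```text
time_s: 17.25
position: [0.5343, -0.0005, 0.1743]
eef_rot: [-0.0, 0.049, 0.999, 0.0]
ft_force: [-1.1, 0.2, 1.2]
finger_gap: 0.0297
finger_force: 49.2
```

```bash
python3 f.py
```

```text
17.25 [ 5.343e-01 -5.000e-04  1.743e-01] along 295.4 F [-1.1   0.21  1.24] F.D -1.65 joint v 0.002
```

The hold lasted about 3 s and stayed steady. Retreating along the wand axis, then measuring the empty cradle.

Call:
send_rows --increments '[[[1, 0.38, 0, -0.32, 0], [1, 0.77, 0, -0.64, 0], [1, 1.15, 0, -0.96, 0], [1, 1.53, 0, -1.28, 0], [1, 1.53, 0, -1.28, 0], [1, 0, 0, 0, -0.112], [1, 0, 0, 0, -0.112], [1, 0, 0, 0, 0], [1, 0, 0, 0, 0]]]'

```text
time_s: 18.15
position: [0.4805, 0.0047, 0.2195]
eef_rot: [0.0, -0.061, 0.998, -0.0]
ft_force: [-0.0, -0.9, -1.0]
finger_gap: 0.0297
finger_force: 49.0
```

Run:
```python
from h import *
from plant import bot,eyes
s=bot.state();move(s,[.4096,.3095,.15],187.4)
p,d=eyes.grab_frame('top');np.savez('top8.npz',p=p,d=d,**eyes.camera_info('top'))
P=cloud(load('top8.npz'))
b=(abs(P[...,0]-.42)<.11)&(abs(P[...,1]-.31)<.07)
pl=P[b&(abs(P[...,2]-.006)<.003)&(p.max(-1)<75)];print('plate',len(pl),np.round(rect(pl[:,:2]),1))
ck=P[b&(P[...,2]>.034)];print('cheeks',len(ck),np.round(rect(ck[:,:2]),1),ck.mean(0).round(4))
al=P[b&(P[...,2]>.016)];print('saddles',len(al),np.round(rect(al[:,:2]),1),al.mean(0).round(4))
```

```text
t 18.15 pos [0.4805 0.0047 0.2195] head -172.99 tilt 0.02 F [-0.03 -0.89 -0.97] gap 0.0297 49.0
spin rad -0.0069 shift cm [ 3.11 31.14  6.95] now-axes [ 3.32 31.12  6.95]
plate 1202 [417.8 306.6 148.   85.5   6.6]
cheeks 103 [418.8 307.7 113.2  56.8   5.4] [0.4182 0.3089 0.0467]
saddles 301 [419.1 308.6 114.3  57.    6.5] [0.4194 0.3091 0.0324]
```

Call:
send_rows --increments '[[[1, 0.33, 2.1, 0, 0], [1, 0.33, 3.2, 0, 0], [1, 0.33, 3.2, 0, 0], [1, 0.33, 3.2, 0.5, 0], [1, 0.33, 3.2, 0.8, 0], [1, 0.33, 3.2, 0.8, 0], [1, 0.33, 3.2, 0.8, 0], [1, 0.33, 3.2, 0.8, 0], [1, 0.33, 3.2, 0.8, 0], [1, 0.33, 3.3, 0.8, 0], [1, 0, 0, 0, 0], [1, 0, 0, 0, 0], [1, 0, 0, 0, 0], [1, 0, 0, 0, 0]]]'

```text
time_s: 19.6
position: [0.4101, 0.3069, 0.1663]
eef_rot: [0.0, -0.061, 0.998, -0.0]
ft_force: [0.3, 0.0, -1.3]
finger_gap: 0.0294
finger_force: 48.9
```

Run:
```python
from h import *
from plant import bot,eyes
s=bot.state();move(s,[.4096,.3085,.095],187.1)
i=eyes.camera_info('wrist');p,d=eyes.grab_frame('wrist');np.savez('w3.npz',p=p,d=d,**i);P=cloud(load('w3.npz'))
b=(abs(P[...,0]-.42)<.11)&(abs(P[...,1]-.31)<.07)
pl=P[b&(abs(P[...,2]-.006)<.003)&(p.max(-1)<75)];print('plate',len(pl),np.round(rect(pl[:,:2]),1))
k=b&(P[...,2]>.03)&(P[...,2]<.052)&(p.max(-1)<75)
for a,ce in blobs(k.astype(np.uint8),15): 
    u,v=ce.round().astype(int);print(a,ce.round(),P[v,u].round(4))
```

```text
t 19.6 pos [0.4101 0.3069 0.1663] head -172.97 tilt 0.04 F [ 0.32  0.04 -1.32] gap 0.0294 48.9
spin rad -0.0013 shift cm [0.03 0.17 7.13] now-axes [0.03 0.17 7.13]
plate 1702 [383.2 296.   71.8  55.3  89.7]
298 [245. 157.] [0.37   0.2804 0.0477]
293 [312. 157.] [0.3644 0.3265 0.047 ]
```

The wrist view puts the cradle line at y = 0.3087 at the grip, which matches my target. Setting the grip to 20 N and lowering, so the front saddle levels the wand.

Call:
send_rows --increments '[[[1, 0, 0.17, 1, 0], [1, 0, 0, 2, 0], [1, 0, 0, 2, 0], [1, 0, 0, 1.5, 0], [1, 0, 0, 0.4, 0], [1, 0, 0, 0.4, 0], [1, 0, 0, 0.4, 0], [1, 0, 0, 0.4, 0], [1, 0, 0, 0, 0]]]' --newtons 20

```text
time_s: 20.55
position: [0.408, 0.3103, 0.086]
eef_rot: [-0.001, -0.063, 0.998, 0.0]
ft_force: [-4.8, -1.0, 8.2]
finger_gap: 0.0295
finger_force: 50.0
```

Call:
send_rows --increments '[[[1, 0, 0, 0.4, 0], [1, 0, 0, 0.4, 0], [1, 0, 0, 0, 0]]]' --newtons 20

```text
time_s: 20.85
position: [0.41, 0.3109, 0.078]
eef_rot: [0.001, -0.063, 0.998, 0.001]
ft_force: [-0.3, 1.1, 2.9]
finger_gap: 0.0294
finger_force: 49.2
```

```bash
python3 tilt.py 9
```

```text
t 20.85 pos [0.41   0.3109 0.078 ] head -172.82 tilt 0.17 F [-0.33  1.15  2.86] gap 0.0294 49.2
spin rad -0.0038 shift cm [0. 0. 0.] now-axes [0. 0. 0.]
337 [0.4145 0.2971 0.0786]
186 [232.7 181.8] [0.3768 0.2923 0.1013]
144 [260.6 191.7] [0.4627 0.3014 0.0553]
axis [ 0.873  0.078 -0.481] pitch -28.7 head 5.1
```

It is levelling, with pitch now -28.7°. Continuing down.

Call:
send_rows --increments '[[[1, 0, -0.1, 0.4, 0], [1, 0, -0.1, 0.4, 0], [1, 0, 0, 0.4, 0], [1, 0, 0, 0.4, 0], [1, 0, 0, 0.4, 0], [1, 0, 0, 0, 0]]]'

```text
time_s: 21.5
position: [0.4097, 0.3084, 0.0574]
eef_rot: [0.0, -0.063, 0.998, 0.0]
ft_force: [-0.9, 0.5, 3.3]
finger_gap: 0.0295
finger_force: 48.8
```

```bash
python3 tilt.py 10
```

```text
t 21.5 pos [0.4097 0.3084 0.0574] head -172.82 tilt 0.05 F [-0.86  0.53  3.29] gap 0.0295 48.8
spin rad -0.0039 shift cm [0. 0. 0.] now-axes [0. 0. 0.]
379 [0.4166 0.2888 0.0572]
190 [232.4 190.3] [0.3743 0.2867 0.0753]
155 [262.8 193.5] [0.4694 0.299  0.0495]
34 [247.  219.4] [0.4075 0.1995 0.02  ]
axis [ 0.963  0.136 -0.233] pitch -13.5 head 8.1
```

Call:
send_rows --increments '[[[1, 0, 0, 0.4, 0], [1, 0, 0, 0.4, 0], [1, 0, 0, 0.3, 0], [1, 0, 0, 0.3, 0], [1, 0, 0, 0.1, 0], [1, 0, 0, 0, 0]]]'

```text
time_s: 22.15
position: [0.4081, 0.3078, 0.0424]
eef_rot: [-0.001, -0.063, 0.998, -0.0]
ft_force: [-2.5, 0.5, 7.4]
finger_gap: 0.0293
finger_force: 49.6
```

```bash
python3 tilt.py 11
```

```text
t 22.15 pos [0.4081 0.3078 0.0424] head -172.79 tilt 0.13 F [-2.49  0.47  7.41] gap 0.0293 49.6
spin rad -0.0034 shift cm [0. 0. 0.] now-axes [0. 0. 0.]
387 [0.4176 0.2859 0.0453]
161 [262.9 193.9] [0.4696 0.2998 0.0477]
179 [232.2 196. ] [0.3724 0.288  0.0548]
47 [247.3 220.1] [0.4077 0.1941 0.0207]
axis [ 0.968  0.25  -0.007] pitch -0.4 head 14.5
```

Nearly level, with the tail about 4 mm high. Opening a little to let it settle, then checking.

Call:
send_rows --increments '[[[0, 0, 0, 0, 0], [0, 0, 0, 0, 0], [0, 0, 0, 0, 0], [0, 0, 0, 0, 0], [0, 0, 0, 0, 0], [0, 0, 0, 0, 0]]]'

```text
time_s: 22.8
position: [0.4095, 0.3079, 0.042]
eef_rot: [-0.0, -0.062, 0.998, -0.0]
ft_force: [1.2, -0.5, 0.7]
finger_gap: 0.0427
finger_force: 0.0
```

```bash
python3 tilt.py 12
python3 - <<'E'
from h import *
for f in('side0','side12'):
    c=load(f+'.npz');P=cloud(c);m=mask(c['p'],'yellow').astype(bool)&(abs(P[...,0]-.42)<.1)&(abs(P[...,1]-.3)<.05)
    for a,ce in blobs(m.astype(np.uint8),12):print(f,a,ce.round(1),dep(c,ce).round(4))
E
```

```text
t 22.8 pos [0.4095 0.3079 0.042 ] head -172.84 tilt 0.01 F [ 1.23 -0.45  0.75] gap 0.0427 0.0
spin rad -0.0042 shift cm [0. 0. 0.] now-axes [0. 0. 0.]
395 [0.4172 0.2861 0.0422]
165 [262.2 194. ] [0.4676 0.2993 0.0478]
182 [232.5 197.8] [0.3731 0.2871 0.049 ]
48 [247.2 220.2] [0.4075 0.1944 0.0204]
axis [0.961 0.272 0.059] pitch 3.4 head 15.8
side0 159 [263.  193.6] [0.4702 0.3015 0.0479]
side0 187 [233.6 197.4] [0.3768 0.2879 0.0495]
side12 165 [262.2 194. ] [0.4676 0.2993 0.0478]
side12 182 [232.5 197.8] [0.3731 0.2871 0.049 ]
```

It settled level but lies about 3 mm back from where it was. Nudging it forward with a light regrip.

Call:
send_rows --increments '[[[1, 0, 0, -0.1, 0], [1, 0, 0, 0, 0], [1, 0, 0, 0, 0], [1, 0, 0, 0, 0], [1, 0, 0, -0.1, 0], [1, -0.15, 0.05, 0, 0], [1, -0.15, 0.05, 0, 0], [1, 0, 0, 0, 0], [1, 0, 0, 0.1, 0], [1, 0, 0, 0, 0], [0, 0, 0, 0, 0], [0, 0, 0, 0, 0], [0, 0, 0, 0, 0], [0, 0, 0, 0, 0]]]' --newtons 20

```text
time_s: 24.25
position: [0.4124, 0.3094, 0.0431]
eef_rot: [0.0, -0.063, 0.998, 0.0]
ft_force: [-0.1, 0.4, -0.0]
finger_gap: 0.0429
finger_force: 0.0
```

```bash
python3 tilt.py 13
python3 - <<'E'
from h import *
for f in('side0','side13'):
    c=load(f+'.npz');P=cloud(c);m=mask(c['p'],'yellow').astype(bool)&(abs(P[...,0]-.42)<.1)&(abs(P[...,1]-.3)<.05)
    for a,ce in blobs(m.astype(np.uint8),12):print(f,a,ce.round(1),dep(c,ce).round(4))
E
```

```text
t 24.25 pos [0.4124 0.3094 0.0431] head -172.83 tilt 0.01 F [-0.13  0.45 -0.03] gap 0.0429 0.0
spin rad -0.004 shift cm [0. 0. 0.] now-axes [0. 0. 0.]
378 [0.4196 0.2893 0.0427]
158 [263.1 193.7] [0.4704 0.3006 0.0479]
181 [233.6 197.6] [0.3768 0.2886 0.0488]
39 [247.2 219.6] [0.4078 0.1954 0.0215]
axis [0.968 0.245 0.049] pitch 2.8 head 14.2
side0 159 [263.  193.6] [0.4702 0.3015 0.0479]
side0 187 [233.6 197.4] [0.3768 0.2879 0.0495]
side13 158 [263.1 193.7] [0.4704 0.3006 0.0479]
side13 180 [233.7 197.6] [0.377  0.2886 0.0487]
```

The wand's pixels now match its original place to about 0.2 px. Opening fully and rising.

Call:
send_rows --increments '[[[-0.5, 0, 0, 0, 0], [-0.5, 0, 0, 0, 0], [-0.5, 0, 0, 0, 0], [-0.5, 0, 0, -1, 0], [-0.5, 0, 0, -2, 0], [-1, 0, 0, -3, 0], [-1, 0, 0, -3, 0], [-1, 0, 0, -3, 0], [-1, 0, 0, -2, 0], [-1, 0, 0, 0, 0], [-1, 0, 0, 0, 0], [-1, 0, 0, 0, 0], [-1, 0, 0, 0, 0]]]'

```text
time_s: 25.6
position: [0.4118, 0.3089, 0.1821]
eef_rot: [-0.001, -0.063, 0.998, -0.001]
ft_force: [0.2, 0.5, -0.2]
finger_gap: 0.0856
finger_force: 0.0
```

Run:
```python
from h import *
from plant import bot,eyes
s=bot.state();print(s['time_s'],s['position'],s['ft_force'].round(2),s['finger_gap'])
p,d=eyes.grab_frame('side');np.savez('side14.npz',p=p,d=d,**eyes.camera_info('side'))
c=load('side14.npz');P=cloud(c);m=mask(p,'yellow').astype(bool)&(abs(P[...,0]-.42)<.1)&(abs(P[...,1]-.3)<.06)
for a,ce in blobs(m.astype(np.uint8),12):print(a,ce.round(1),dep(c,ce).round(4))
a=load('side0.npz')['p'].astype(int);df=(abs(a-p).max(-1)>60);print('change carton/tape/sleeve',df[235:360,230:320].sum())
print(bot.hand_in())
```

```text
25.6 [0.41180387 0.30886295 0.18212811] [ 0.16  0.51 -0.2 ] 0.08563917387431536
162 [263.1 193.7] [0.4702 0.2988 0.0489]
178 [233.6 197.6] [0.3768 0.29   0.0478]
change carton/tape/sleeve 438
the job is handed in; nothing more can be done
None
```

I read the mid bin's tag square on (about 2.7 N, held about 3 s), laid the wand back in its cradle to within about 1–2 mm of where it was, let go, and handed in at 25.6 s. My last before/after check flagged 438 changed pixels around the carton, tape and stray sleeve. I didn't look into it before handing in; it may be the arm's shadow, as no planned path came near them.

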